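Level the sprung shelf of a laboratory levelling stand

TASK

Lay the spirit level flat and wholly on the tilted shelf of the levelling stand, lengthwise from the pivot end to the foot end, and let go of it; then turn the knob of the levelling foot to lower the high end until the bubble stands centred between its two lines whenever the level is pressed down and the spring play of the shelf is fully taken up. Finish while holding: end with the fingers pressing down on the top of the level, shelf fully down and bubble centred, and keep pressing, without disturbing the other things on the bench.

Things in the scene. Friction and masses are not known exactly. Their poses are not given: they have to be found in the camera images.
- stand: levelling stand fixed to the bench, 150 x 310 mm, grey base with an aluminium shelf plate. Origin on the bench under the middle of the shelf; x across, y lengthwise from the pivot end (pivot rod at y = -120 mm, 45 mm high) to the foot end (foot axis at y = +165 mm), z up
- shelf_mid (a point): middle of the top face of the shelf plate (150 mm along x, 240 mm along y, 5 mm thick, bare aluminium; top 62 mm above the bench when level), moves and tilts with it; same axes as the stand, tilted. The whole shelf tilts about the pivot rod (120 mm away along -y, 17 mm below the top face), foot end high. Tilt in rad = 0.04 x foot joint - shelf joint
- foot (a joint): angle of the levelling foot's knob, 0 to 2.2 rad, grows counterclockwise seen from above and then raises the foot end: 0.04 rad of shelf tilt per rad. Turn it clockwise to lower. Stays where left (friction 0.2 N m). With the shelf pressed fully down it is level at 0.5; starts between 1.2 and 1.75
- foot_knob (a point): centre of the top of the foot's grey fluted round knob, 36 mm diameter, 30 mm tall (its top 118 mm and its underside 88 mm above the bench), upright axis at y = +165 mm of the stand; its height never changes. Nothing else within 50 mm at the knob's own height; the shelf edge is 50 mm from the axis and below 80 mm high
- shelf (a joint): spring play of the shelf, rad: 0 when sprung up (also with the level lying on it), 0.020 when pressed fully down on its stop. Pressing lowers the foot end; 2 to 5 N on the level's top at 75 to 165 mm from the pivot takes it up, the more the nearer to the pivot; 10 to 15 N is plenty, 25 N does no harm
- level: loose aluminium spirit level, bar 160 x 28 x 40 mm (x, y, z), about 0.2 kg, lies flat on the bench at the start. Origin in the middle of its underside, x along its length. The top carries a glass vial with two black lines at x = -68 to -4 mm, which stands up to 8 mm above the top face (touch passes through it); the +x half of the top is bare flat metal
- level_press (a point): point on the bare flat top of the level, 45 mm from its middle along +x, 40 mm above its underside: a good place to press with shut fingers, as the vial stays in view
- bubble (a joint): place of the bubble in the vial as an angle, rad: 0 midway between the two lines, positive towards the level's +x; it goes to the higher end and reads the tilt of the level (+x end high is positive), 0.01 rad is 3 mm of bubble, limits 0.073; settles in under 1 s. The bubble is 14 mm long and the lines 20 mm apart: it is centred within 0.010 rad, when it lies wholly between the lines
- dishes: two stacked clear culture dishes, 91 mm diameter, 30 mm high, bystander; origin under its middle
- wash_bottle: white plastic bottle, 72 mm diameter, 170 mm high, bystander; origin under its middle
- tube_rack: blue block 80 x 160 x 75 mm with electrode tubes to 160 mm high, bystander; origin under its middle
- sample_jar: small glass jar with cap, 44 mm diameter, 60 mm high, bystander; origin under its middle

How it is judged:
On the way, in this order (a step that is already met when the one before it is completed fails the run):
1. the level lies flat and lengthwise, wholly on the shelf, and is let go (contact force between level and stand above 0.5 N and contact force between the fingers and level below 0.2 N and angle between the x axis of level and the y axis of shelf_mid, either way round below 0.3 rad and angle between the z axis of level and the z axis of shelf_mid, either way round below 0.05 rad and angle between level's own z axis and vertical below 0.3 rad and x of level in the frame of shelf_mid between -0.065 and 0.065 m and y of level in the frame of shelf_mid between -0.045 and 0.045 m), for 0.2 s.
2. the foot is turned down to where the pressed shelf is level (value of joint foot between 0.22 and 0.78 rad and contact force between level and stand above 0.5 N), for 0.2 s.
At the end, for the whole second after the job is handed in: Fingers press the level (over 2 N) and it the shelf (over 3 N), spring play taken up (over 0.017 rad), bubble within 3 mm (0.010 rad) of the middle, shelf level within 0.012 rad; level still, flat, lengthwise within 0.3 rad, its middle within 45 mm lengthwise and 65 mm across of the shelf's middle (contact force between the fingers and level above 2 N and contact force between level and stand above 3 N and value of joint shelf above 0.017 rad and value of joint bubble between -0.01 and 0.01 rad and angle between shelf_mid's own z axis and vertical below 0.012 rad and angle between the x axis of level and the y axis of shelf_mid, either way round below 0.3 rad and angle between the z axis of level and the z axis of shelf_mid, either way round below 0.05 rad and angle between level's own z axis and vertical below 0.3 rad and x of level in the frame of shelf_mid between -0.065 and 0.065 m and y of level in the frame of shelf_mid between -0.045 and 0.045 m and linear speed of level below 0.01 m/s); the arm keeps its last pose, push and grip.
It fails at once if a bystander is pushed more than 30 mm or tipped (distance of any of dishes, wash_bottle, tube_rack, sample_jar from where it was at the start of the episode above 0.03 m or angle between any of wash_bottle, sample_jar, tube_rack, dishes's own z axis and vertical above 0.4 rad).
It also fails if it takes over 53 s, if anything falls off the work surface, if the arm or the gripper's body presses on something with over 40 N, if the wrist force passes 120 N, or if a joint passes its speed limit or range.

ROBOT

A 6-joint arm with a two-finger parallel gripper is mounted at the origin on the work surface. World frame = base frame: x ahead of the robot, y to its left, z up, the work surface at z = 0. Lengths are in m, angles in rad, forces in N, time in s.
With the tool pointing down it reaches from about 0.425 to 0.95 m from the base axis. Payload 3.5 kg.
Tool frame: the origin (TCP) lies on the centre line of the jaws, within the pads' length; the fingertips stand 25 mm ahead of it and the grasp point (between the pads) lies 6 mm ahead of it; y points along the fingers, z is the direction in which the jaws open and shut, and the axes are right-handed (so a half turn about y gives the same grasp; the last joint's range is limited). The gripper opens to 85 mm and grips with 20 to 120 N. Pads are 22 mm wide; open, the fingers measure 114 mm over their backs; the gripper's body (76 mm by 85 mm) begins 54 mm behind the grasp point. The pads swing forward as they close: fully open they stand 13 mm farther back than shut.
Start: joints at [1.194, 0.286, 1.577, -0, 1.279, -0.15], TCP at [0.152, 0.658, 0.233] pointing down, gripper open.
Joint ranges: [-2.77, 2.77], [-0.9, 2.22], [0.21, 2.48], [-1.53, 4.67], [0.24, 2.81], [-2.84, 2.84]. Speed limits (rad/s): [2.79, 2.79, 3.14, 3.14, 3.14, 3.14].

INTERFACE

Orientations are given as a unit quaternion [x, y, z, w].
In Python, from plant import ctrl gives the robot as it stands.
- The arm moves only by the tool arm_command, never from a script. Its argument "steps" is a list of rows, each an object with "hand": the opening, from 0 (shut) to 1 (fully open); "travel": the shift along the tool's x, y, z in units of 0.3 m (1.0 is 0.3 m), a list of three; "rotation": the turn, a rotation vector about the tool's x, y, z in units of 30 degrees (1.0 is 30 degrees), a list of three. A call has 1 to 20 rows; each row shifts and turns the pose as measured when the row begins, along the tool's axes as they then stand; what a row does not reach is not made up. A row lasts 1/8 s, in which the tool goes at most 62.5 mm and 10.7 degrees, less where a joint would pass 70% of its speed; a pose out of reach is approached as far as the arm can. A call with a number of a shift or a turn outside -1 to 1 is refused whole. A call with a gripper value outside its range is refused whole. The fingers move at their own pace and stop on an object; "grip_force" is the grip in N (left out, the last holds). Time passes only in rows, so rows that do not move let the fingers close. It gives the time, the measured TCP pose, the force and the opening at its end, in the units of the state.
- ctrl.get_state(): the state, without advancing time (a new reading comes with each control period).
- ctrl.read_camera(name): name is "side" or "top"; returns (picture, depth): 420x560x3 uint8, blue, green, red; 420x560 float32, m along the optical axis (not along the pixel's ray), 0 where there is no reading.
- ctrl.camera_params(name): a dict with "fx", "fy", "cx", "cy" (pixels), "extrinsics" (4x4, takes a point from camera to world coordinates). Camera axes: x right, y down, z forward; pixel columns grow to the right and rows downward; lengths in m; the calibration is good to about 2 mm. A picture is of the moment at which its call begins. camera_params takes no time and is no camera call.
- ctrl.sign_off(): hands the job in, once; it reports no verdict.
Trained networks look in the newest picture that a camera, given by its name, has taken for a name from the list of things; names that differ only in an ending like _2 or _b are one class to them, and where a whole thing is asked for, a point or a joint stands for the part that bears it (a point fixed in the world has none). Each returns a list of dicts, best first, with "score" (0 to 1); they miss things now and then, are a little off and sometimes report something else, mostly with a low value. They report only what shows in the picture. A call takes as long as a camera call.
- ctrl.masks_of(camera, thing): "region" (420x560 bool, what is visible of it) and "at" ([column, row] in pixels, amid what is visible of it).
The state is a dict: "time": time; "qpos": joint angles; "dq": joint speeds; "joint_efforts": joint torques, N m; "eef_pos": TCP position; "tcp_rot": TCP orientation; "contact_force": force on the tool from outside, world axes, zero at the start; "wrist_torque": the same for the moment, N m; "opening": opening from 0.0 (shut) to 1.0 (fully open).
Only numpy, scipy, OpenCV 4.12 (cv2) and the standard library are available. Lean on these libraries where they do the work, as an engineer would, in place of code of your own. Each camera call takes 0.05 s, during which the arm holds its last target.

## Working session

There is one attempt and no reset: what is moved stays moved. The work goes in short steps, Python scripts to look and compute and a tool call to move; the robot and the scene stay as the last step left them, time stands still between calls to the robot, and variables do not carry over. Pictures are saved under pics/ and viewed, and the job is handed in when it is done.

Besides the shell and the picture viewer there is one more tool, called after "Emit:" as name(argument=value, ...), one argument or row to a line, values as JSON. arm_command: Moves the arm, as the interface text tells. Shifts and turns lie within -1 to 1; 1 stands for 0.3 m of shift or 30 degrees of turn. Its arguments: {"type":"object","properties":{"steps":{"type":"array","items":{"type":"object","properties":{"hand":{"type":"number"},"travel":{"type":"array","items":{"type":"number","minimum":-1,"maximum":1}},"rotation":{"type":"array","items":{"type":"number","minimum":-1,"maximum":1}}}}},"grip_force":{"type":"number"}},"required":["steps"]}

```bash
ls; mkdir -p pics; cat > h.py <<'E'
import numpy as np, cv2
from plant import ctrl
from scipy.spatial.transform import Rotation as R
def pts(cam,depth,region=None):
    p=ctrl.camera_params(cam);T=np.array(p["extrinsics"])
    m=depth>0
    if region is not None: m&=region
    v,u=np.nonzero(m);z=depth[v,u]
    c=np.stack([(u-p["cx"])/p["fx"]*z,(v-p["cy"])/p["fy"]*z,z],1)
    return c@T[:3,:3].T+T[:3,3],u,v
E
python3 - <<'E'
from h import *
s=ctrl.get_state();print({k:np.round(v,4) for k,v in s.items()})
print(R.from_quat(s["tcp_rot"]).as_matrix().round(3))
for c in ["top","side"]:
    im,d=ctrl.read_camera(c);cv2.imwrite(f"pics/{c}0.png",im);np.save(f"{c}0.npy",d)
    print(c,np.array(ctrl.camera_params(c)["extrinsics"]).round(3),ctrl.camera_params(c)["fx"])
    for t in ["level","foot_knob","stand","shelf_mid"]:
        for r in ctrl.masks_of(c,t)[:2]:
            P,u,v=pts(c,d,r["region"])
            print(t,round(r["score"],2),r["at"],r["region"].sum(),np.median(P,0).round(3) if len(P) else 0,P.min(0).round(3),P.max(0).round(3))
            np.save(f"m_{c}_{t}.npy",r["region"]) if r["score"]>.5 else 0
E
```

```text
pics
{'time': np.float64(0.0), 'qpos': array([ 1.194 ,  0.2872,  1.5782, -0.    ,  1.2786, -0.15  ]), 'dq': array([-0.0003, -0.0014, -0.0009, -0.0001, -0.0009,  0.0006]), 'joint_efforts': array([ 6.00000e-04, -4.05975e+01, -2.92629e+01, -0.00000e+00,
        5.70000e-03, -0.00000e+00]), 'eef_pos': array([0.1515, 0.6571, 0.2317]), 'tcp_rot': array([ 0.7034, -0.0802,  0.0798, -0.7017]), 'contact_force': array([-0.373 ,  0.5949, -0.2795]), 'wrist_torque': array([-0.0001,  0.0051,  0.0195]), 'opening': np.float64(0.9967)}
[[ 0.974 -0.001  0.225]
 [-0.225 -0.002  0.974]
 [-0.    -1.    -0.002]]
top [[ 0.013 -0.98   0.197  0.371]
 [-1.    -0.018 -0.019 -0.064]
 [ 0.023 -0.197 -0.98   0.975]
 [ 0.     0.     0.     1.   ]] 425.3587349609159
level 0.82 [333.5, 202.3] 1014 [ 0.571 -0.2    0.039] [ 0.494 -0.224 -0.003] [ 0.667 -0.185  0.048]
foot_knob 0.71 [89.8, 193.3] 355 [0.563 0.303 0.115] [ 0.546  0.288 -0.002] [0.611 0.379 0.121]
stand 0.7 [174.9, 203.8] 8601 [0.553 0.145 0.067] [ 0.469  0.007 -0.008] [0.653 0.358 0.121]
shelf_mid 0.74 [179.2, 205.0] 7564 [0.55  0.139 0.068] [ 0.471  0.015 -0.003] [0.635 0.284 0.079]
side [[ 0.999 -0.017  0.03   0.537]
 [-0.035 -0.53   0.847 -1.091]
 [ 0.002 -0.848 -0.53   0.615]
 [ 0.     0.     0.     1.   ]] 476.6095906896453
level 0.97 [286.5, 219.1] 1568 [ 0.573 -0.217  0.027] [ 0.492 -0.226 -0.003] [ 0.661 -0.127  0.048]
foot_knob 0.44 [279.9, 101.4] 136 [0.561 0.292 0.105] [0.543 0.282 0.088] [0.58 0.31 0.12]
stand 0.79 [274.8, 142.9] 3066 [0.551 0.096 0.066] [ 0.466  0.002 -0.003] [0.628 0.441 0.12 ]
shelf_mid 0.82 [271.4, 137.4] 2289 [0.55  0.117 0.068] [ 0.463  0.007 -0.003] [0.631 0.45  0.079]
shelf_mid 0.38 [351.5, 127.6] 1954 [0.766 0.171 0.073] [ 0.721 -0.122 -0.004] [0.878 0.682 0.17 ]
```

View pics/top0.png

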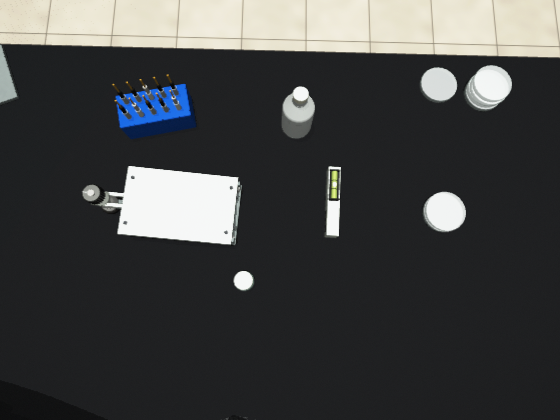

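View pics/side0.png

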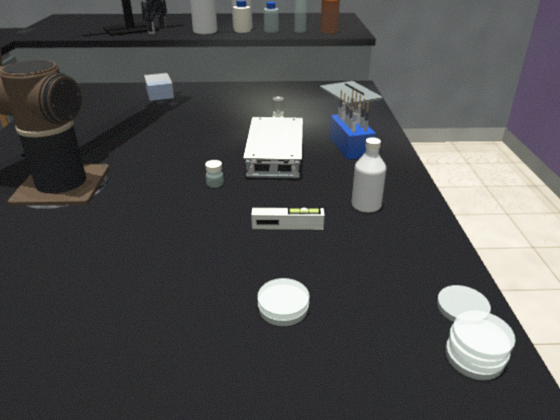

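```bash
python3 - <<'E'
from h import *
d=np.load("top0.npy");im=cv2.imread("pics/top0.png")
cv2.imwrite("pics/z1.png",np.hstack([cv2.resize(im[150:260,280:400],None,fx=4,fy=4),]))
P,u,v=pts("top",d,np.load("m_top_level.npy"))
k=(P[:,2]>.034)&(P[:,2]<.044)
r=cv2.minAreaRect((P[k,:2]*1000).astype(np.float32));print("level top",r)
q=P[P[:,2]>.044];print("vial",len(q),q.mean(0) if len(q) else 0)
P,u,v=pts("top",d,np.load("m_top_foot_knob.npy"))
k=P[:,2]>.112;print("knob",P[k].min(0),P[k].max(0),cv2.minEnclosingCircle((P[k,:2]*1000).astype(np.float32)))
P,u,v=pts("top",d,np.load("m_top_shelf_mid.npy"))
k=(P[:,2]>.056)&(P[:,2]<.09)
r=cv2.minAreaRect((P[k,:2]*1000).astype(np.float32));print("shelf",r)
Q=P[k];A=np.c_[Q[:,:2],np.ones(len(Q))];print(np.linalg.lstsq(A,Q[:,2],rcond=None)[0])
E
```

```text
level top ((574.4630737304688, -202.5478973388672), (28.457199096679688, 159.52114868164062), 87.63980102539062)
vial 77 [ 0.60884688 -0.20375302  0.04543766]
knob [0.54689414 0.28890717 0.11208478] [0.58333807 0.32713837 0.12071813] ((565.05029296875, 307.4776306152344), 19.915817260742188)
shelf ((552.9033813476562, 138.57586669921875), (248.23379516601562, 150.44512939453125), 85.75519561767578)
[0.00528148 0.06304561 0.05613778]
```

The top view shows the stand left of centre with its knob at about (90,195). The level is at (333,202), with its vial towards far x. The rack, bottle and jar are clear of the path. I start by moving over the stand, then go on to the level.

Emit:
arm_command(
  steps=[
    {"hand":1,"travel":[0.174,0,-0.097],"rotation":[0,0,0]},
    {"hand":1,"travel":[0.174,0,-0.097],"rotation":[0,0,0]},
    {"hand":1,"travel":[0.174,0,-0.097],"rotation":[0,0,0]},
    {"hand":1,"travel":[0.174,0,-0.097],"rotation":[0,0,0]},
    {"hand":1,"travel":[0.174,0,-0.097],"rotation":[0,0,0]},
    {"hand":1,"travel":[0.174,0,-0.097],"rotation":[0,0,0]},
    {"hand":1,"travel":[0.174,0,-0.097],"rotation":[0,0,0]},
    {"hand":1,"travel":[0.174,0,-0.097],"rotation":[0,0,0]},
  ],
)

```text
time: 1.5
eef_pos: [0.5147, 0.332, 0.235]
tcp_rot: [-0.701, 0.075, -0.078, 0.705]
contact_force: [1.1, 0.6, -0.6]
opening: 1.0
```

```bash
cat >> h.py <<'E'
def plan(target,yaw_deg,rows=None,pitch_axis=None,pitch=0,fr=None):
    """tool z axis at yaw (deg), y down, then optional tilt about world axis; prints total tool-frame shift (units) & rotation"""
    s=ctrl.get_state();p=np.array(s["eef_pos"]);M=R.from_quat(s["tcp_rot"])
    y=np.radians(yaw_deg);z=np.array([np.cos(y),np.sin(y),0]);yy=np.array([0,0,-1.]);x=np.cross(yy,z)
    T=R.from_matrix(np.stack([x,yy,z],1))
    if pitch_axis is not None: T=R.from_rotvec(np.array(pitch_axis)*pitch)*T
    dw=np.array(target)-p
    print("pos",p.round(4),"t",s["time"],"q",np.round(s["qpos"],2),"F",np.round(s["contact_force"],1),"open",round(float(s["opening"]),3))
    print("yaw now",np.degrees(np.arctan2(*M.as_matrix()[[1,0],2])).round(2),"dw",dw.round(4),"|",np.linalg.norm(dw).round(3))
    print("travel",(M.inv().apply(dw)/.3).round(4),"rot",(np.degrees((M.inv()*T).as_rotvec())/30).round(4), "travel in final frame",(T.inv().apply(dw)/.3).round(4))
E
python3 -c "
from h import *
plan([.574,-.2025,.15],87.64)"
```

```text
pos [0.5147 0.332  0.235 ] t 1.5 q [ 0.41  0.15  1.74  0.    1.25 -0.95] F [ 1.1  0.6 -0.6] open 1.0
yaw now 77.53 dw [ 0.0593 -0.5345 -0.085 ] | 0.544
travel [ 0.5768  0.2759 -1.6983] rot [-0.0099 -0.3371  0.0073] travel in final frame [ 0.2708  0.2833 -1.7719]
```

Emit:
arm_command(
  steps=[
    {"hand":1,"travel":[0.064,0,-0.189],"rotation":[0,0,0]},
    {"hand":1,"travel":[0.064,0,-0.189],"rotation":[0,0,0]},
    {"hand":1,"travel":[0.064,0,-0.189],"rotation":[0,0,0]},
    {"hand":1,"travel":[0.064,0,-0.189],"rotation":[0,0,0]},
    {"hand":1,"travel":[0.064,0,-0.189],"rotation":[0,0,0]},
    {"hand":1,"travel":[0.064,0,-0.189],"rotation":[0,0,0]},
    {"hand":1,"travel":[0.064,0,-0.189],"rotation":[0,0,0]},
    {"hand":1,"travel":[0.064,0.0,-0.189],"rotation":[0,0,0]},
    {"hand":1,"travel":[0.064,0.0,-0.189],"rotation":[0,0,0]},
    {"hand":1,"travel":[0,0,0],"rotation":[0,-0.3,0]},
    {"hand":1,"travel":[0,0.15,0],"rotation":[0,0,0]},
    {"hand":1,"travel":[0,0.13,0],"rotation":[0,0,0]},
  ],
)

```text
time: 3.0
eef_pos: [0.5802, -0.2292, 0.1553]
tcp_rot: [0.707, -0.014, 0.031, -0.706]
contact_force: [-0.0, -0.2, -0.5]
opening: 0.998
```

```bash
python3 -c "
from h import *
plan([.574,-.2025,.035],87.64)"
```

```text
pos [ 0.5802 -0.2292  0.1553] t 3.0 q [-0.54  0.24  1.79  0.01  1.1  -2.05] F [-0.  -0.2 -0.5] open 0.998
yaw now 86.32 dw [-0.0062  0.0267 -0.1203] | 0.123
travel [-0.0358  0.4     0.0879] rot [ 0.0032 -0.0438  0.0443] travel in final frame [-0.0245  0.4009  0.088 ]
```

Emit:
arm_command(
  steps=[
    {"hand":1,"travel":[-0.03,0.0,0.088],"rotation":[0,-0.044,0.044]},
    {"hand":1,"travel":[0,0,0],"rotation":[0,0,0]},
    {"hand":1,"travel":[0,0.1,0],"rotation":[0,0,0]},
  ],
)

```text
time: 3.38
eef_pos: [0.5737, -0.2008, 0.1268]
tcp_rot: [0.708, -0.013, 0.014, -0.706]
contact_force: [0.2, -0.4, 0.3]
opening: 1.0
```

```bash
python3 -c "
from h import *
plan([.574,-.2025,.035],87.64)"
```

```text
pos [ 0.5737 -0.2008  0.1268] t 3.375 q [-0.5   0.25  1.83 -0.    1.06 -2.03] F [ 0.2 -0.4  0.3] open 1.0
yaw now 87.76 dw [ 0.0003 -0.0017 -0.0918] | 0.092
travel [ 0.0006  0.3062 -0.0045] rot [0.0061 0.004  0.0037] travel in final frame [ 0.0012  0.3061 -0.0055]
```

Emit:
arm_command(
  steps=[
    {"hand":1,"travel":[0,0.13,-0.005],"rotation":[0,0,0]},
    {"hand":1,"travel":[0,0.13,0],"rotation":[0,0,0]},
    {"hand":1,"travel":[0,0.04,0],"rotation":[0,0,0]},
    {"hand":1,"travel":[0,0,0],"rotation":[0,0,0]},
  ],
)

```text
time: 3.88
eef_pos: [0.5784, -0.2033, 0.0416]
tcp_rot: [0.71, -0.008, 0.017, -0.704]
contact_force: [-0.4, -1.0, -0.0]
opening: 1.001
```

```bash
python3 -c "
from h import *
plan([.574,-.2025,.035],87.64)
im,d=ctrl.read_camera('side');cv2.imwrite('pics/s1.png',cv2.resize(im[120:270,180:420],None,fx=3,fy=3))"
```

```text
pos [ 0.5784 -0.2033  0.0416] t 3.875 q [-0.5   0.37  1.86 -0.    0.9  -2.04] F [-0.4 -1.  -0. ] open 1.001
yaw now 87.95 dw [-0.0044  0.0008 -0.0066] | 0.008
travel [-0.0151  0.0217  0.0022] rot [0.0171 0.0105 0.0229] travel in final frame [-0.0149  0.0219  0.0019]
```

View pics/s1.png

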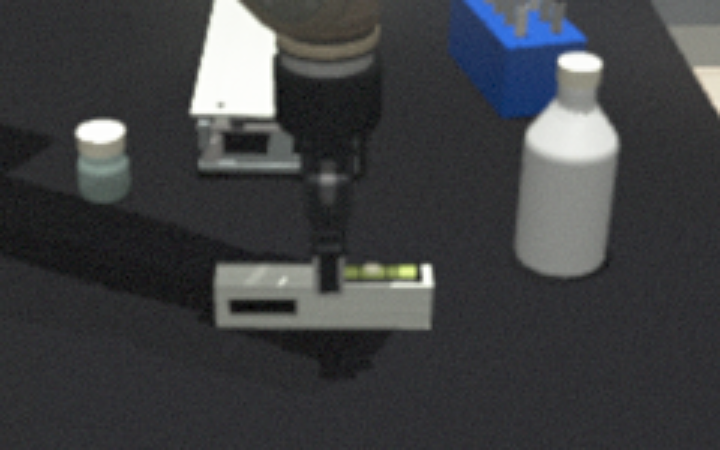

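The fingers straddle the level near its middle, at about (328,285) in the crop, and the vial is to the right. I fine-tune the position and grip.

Emit:
arm_command(
  steps=[
    {"hand":1,"travel":[-0.015,0.022,0],"rotation":[0.02,0.0,0.023]},
    {"hand":0,"travel":[0,0,0],"rotation":[0,0,0]},
    {"hand":0,"travel":[0,0,0],"rotation":[0,0,0]},
    {"hand":0,"travel":[0,0,0],"rotation":[0,0,0]},
    {"hand":0,"travel":[0,0,0],"rotation":[0,0,0]},
    {"hand":0,"travel":[0,0,0],"rotation":[0,0,0]},
    {"hand":0,"travel":[0,0,0],"rotation":[0,0,0]},
    {"hand":0,"travel":[0,0,0],"rotation":[0,0,0]},
  ],
  grip_force=50,
)

```text
time: 4.92
eef_pos: [0.5771, -0.2047, 0.0406]
tcp_rot: [0.708, -0.01, 0.015, -0.706]
contact_force: [-0.3, -0.0, 0.5]
opening: 0.287
```

```bash
python3 -c "
from h import *
plan([.553,.142,.18],-4.24)"
```

```text
pos [ 0.5771 -0.2047  0.0406] t 4.925 q [-0.51  0.37  1.86  0.    0.91 -2.04] F [-0.3 -0.   0.5] open 0.287
yaw now 87.96 dw [-0.0241  0.3467  0.1394] | 0.374
travel [-0.1178 -0.4676  1.1511] rot [-0.009   3.0734  0.0138] travel in final frame [-1.1464 -0.4647 -0.1655]
```

Emit:
arm_command(
  steps=[
    {"hand":0,"travel":[0,-0.15,0],"rotation":[0,0,0]},
    {"hand":0,"travel":[0,-0.18,0],"rotation":[0,0,0]},
    {"hand":0,"travel":[0,-0.15,0],"rotation":[0,0,0]},
    {"hand":0,"travel":[0,0,0],"rotation":[0,0.35,0]},
    {"hand":0,"travel":[0,0,0],"rotation":[0,0.35,0]},
    {"hand":0,"travel":[0,0,0],"rotation":[0,0.35,0]},
    {"hand":0,"travel":[0,0,0],"rotation":[0,0.35,0]},
    {"hand":0,"travel":[0,0,0],"rotation":[0,0.35,0]},
    {"hand":0,"travel":[0,0,0],"rotation":[0,0.35,0]},
    {"hand":0,"travel":[0,0,0],"rotation":[0,0.35,0]},
    {"hand":0,"travel":[0,0,0],"rotation":[0,0.35,0]},
    {"hand":0,"travel":[0,0,0],"rotation":[0,0.2,0]},
    {"hand":0,"travel":[0,0,0],"rotation":[0,0,0]},
  ],
)

```text
time: 6.55
eef_pos: [0.5695, -0.2028, 0.1759]
tcp_rot: [-0.483, 0.522, -0.515, 0.479]
contact_force: [0.7, 0.1, -1.2]
opening: 0.287
```

```bash
python3 -c "
from h import *
a=np.radians(85.76);S=np.array([np.cos(a),np.sin(a),0]);X=np.array([S[1],-S[0],0])
plan([.553,.142,.18],-4.24,None,X,0.063)"
```

```text
pos [ 0.5695 -0.2028  0.1759] t 6.55 q [-0.51  0.19  1.8  -0.    1.16 -0.43] F [ 0.7  0.1 -1.2] open 0.287
yaw now -4.26 dw [-0.0165  0.3448  0.0041] | 0.345
travel [-1.1422 -0.0081 -0.1405] rot [ 0.0206 -0.0014  0.1133] travel in final frame [-1.1408  0.0581 -0.1399]
```

Emit:
arm_command(
  steps=[
    {"hand":0,"travel":[-0.19,0,-0.023],"rotation":[0,0,0]},
    {"hand":0,"travel":[-0.19,0,-0.023],"rotation":[0,0,0]},
    {"hand":0,"travel":[-0.19,0,-0.023],"rotation":[0,0,0]},
    {"hand":0,"travel":[-0.19,0,-0.023],"rotation":[0,0,0]},
    {"hand":0,"travel":[-0.19,0,-0.023],"rotation":[0,0,0]},
    {"hand":0,"travel":[-0.19,0,-0.023],"rotation":[0,0,0]},
    {"hand":0,"travel":[0,0,0],"rotation":[0,0,0.11]},
    {"hand":0,"travel":[0,0,0],"rotation":[0,0,0]},
  ],
)

```text
time: 7.55
eef_pos: [0.5503, 0.1514, 0.1741]
tcp_rot: [-0.472, 0.532, -0.496, 0.498]
contact_force: [0.4, -0.3, -2.0]
opening: 0.286
```

```bash
python3 -c "
from h import *
a=np.radians(85.76);S=np.array([np.cos(a),np.sin(a),0]);X=np.array([S[1],-S[0],0])
plan([.553,.142,.115],-4.24,None,X,0.063)
im,d=ctrl.read_camera('side');cv2.imwrite('pics/s2.png',cv2.resize(im[50:210,180:420],None,fx=3,fy=3))"
```

```text
pos [0.5503 0.1514 0.1741] t 7.55 q [0.06 0.11 1.89 0.07 1.14 0.09] F [ 0.4 -0.3 -2. ] open 0.286
yaw now -3.38 dw [ 0.0027 -0.0094 -0.0591] | 0.06
travel [0.0429 0.1947 0.0132] rot [0.0244 0.0273 0.0025] travel in final frame [0.043  0.1948 0.0113]
```

View pics/s2.png

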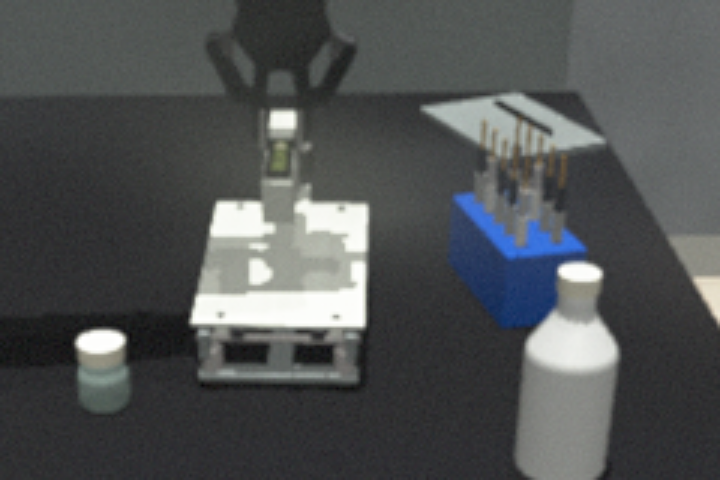

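The level is held centred above the shelf with its vial towards the pivot end. I lower it next.

Emit:
arm_command(
  steps=[
    {"hand":0,"travel":[0.043,0,0.012],"rotation":[0.024,0.027,0]},
    {"hand":0,"travel":[0,0.1,0],"rotation":[0,0,0]},
    {"hand":0,"travel":[0,0.08,0],"rotation":[0,0,0]},
    {"hand":0,"travel":[0,0,0],"rotation":[0,0,0]},
  ],
)

```text
time: 8.1
eef_pos: [0.5551, 0.1359, 0.1187]
tcp_rot: [-0.463, 0.533, -0.506, 0.495]
contact_force: [0.1, -0.6, -0.7]
opening: 0.281
```

```bash
python3 -c "
from h import *
a=np.radians(85.76);S=np.array([np.cos(a),np.sin(a),0]);X=np.array([S[1],-S[0],0])
plan([.553,.142,.110],-4.24,None,X,0.063)"
```

```text
pos [0.5551 0.1359 0.1187] t 8.1 q [0.04 0.17 1.94 0.07 1.02 0.08] F [ 0.1 -0.6 -0.7] open 0.281
yaw now -4.59 dw [-0.0021  0.0061 -0.0087] | 0.011
travel [-0.0181  0.03   -0.0089] rot [-0.0069 -0.0112  0.0079] travel in final frame [-0.018   0.0301 -0.0086]
```

Emit:
arm_command(
  steps=[
    {"hand":0,"travel":[0,0.018,0],"rotation":[0,0,0]},
    {"hand":0,"travel":[0,0.01,0],"rotation":[0,0,0]},
    {"hand":0,"travel":[0,0.005,0],"rotation":[0,0,0]},
  ],
)

```text
time: 8.48
eef_pos: [0.5573, 0.1349, 0.111]
tcp_rot: [-0.462, 0.532, -0.508, 0.496]
contact_force: [0.6, 0.6, -2.7]
opening: 0.281
```

```bash
python3 -c "
from h import *
plan([.553,.142,.110],-4.24)
im,d=ctrl.read_camera('side');cv2.imwrite('pics/s3.png',cv2.resize(im[50:210,180:420],None,fx=3,fy=3))"
```

```text
pos [0.5573 0.1349 0.111 ] t 8.475 q [0.04 0.18 1.94 0.07 1.01 0.08] F [ 0.6  0.6 -2.7] open 0.281
yaw now -4.71 dw [-0.0043  0.0071 -0.001 ] | 0.008
travel [-0.0222  0.0046 -0.0163] rot [-0.0157 -0.015  -0.1122] travel in final frame [-0.0226  0.0034 -0.0161]
```

View pics/s3.png

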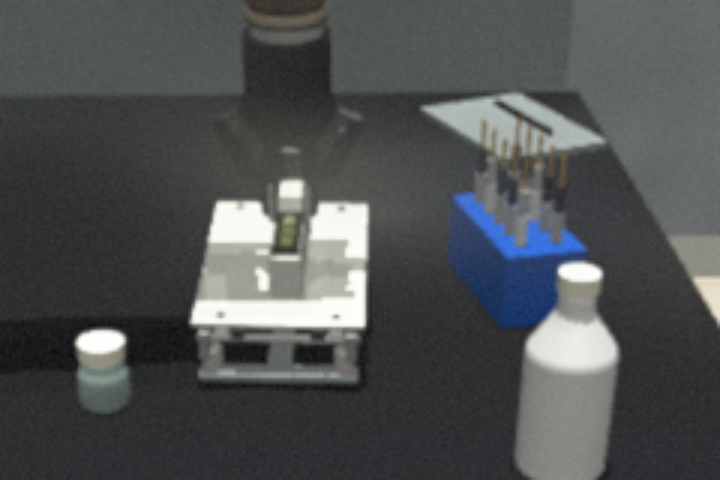

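The level is nearly on the shelf. I go on down in small steps until it touches.

Emit:
arm_command(
  steps=[
    {"hand":0,"travel":[0,0.007,0],"rotation":[0,0,0]},
    {"hand":0,"travel":[0,0.005,0],"rotation":[0,0,0]},
  ],
)

```text
time: 8.78
eef_pos: [0.558, 0.1355, 0.109]
tcp_rot: [-0.461, 0.531, -0.508, 0.497]
contact_force: [-2.8, 0.5, 3.0]
opening: 0.285
```

Emit:
arm_command(
  steps=[
    {"hand":0,"travel":[0,0,0],"rotation":[0,0,0]},
    {"hand":1,"travel":[0,0,0],"rotation":[0,0,0]},
    {"hand":1,"travel":[0,0,0],"rotation":[0,0,0]},
    {"hand":1,"travel":[0,0,0],"rotation":[0,0,0]},
    {"hand":1,"travel":[0,0,0],"rotation":[0,0,0]},
    {"hand":1,"travel":[0,-0.1,0],"rotation":[0,0,0]},
    {"hand":1,"travel":[0,-0.15,0],"rotation":[0,0,0]},
    {"hand":1,"travel":[0,-0.1,0],"rotation":[0,0,0]},
    {"hand":1,"travel":[0,0,0],"rotation":[0,0,0]},
  ],
)

```text
time: 9.9
eef_pos: [0.5566, 0.1293, 0.2158]
tcp_rot: [-0.461, 0.531, -0.508, 0.497]
contact_force: [0.5, 0.1, 0.9]
opening: 1.0
```

```bash
python3 - <<'E'
from h import *
im,d=ctrl.read_camera('side');cv2.imwrite('pics/s4.png',cv2.resize(im[50:210,180:420],None,fx=3,fy=3))
im,d=ctrl.read_camera('top');cv2.imwrite('pics/t4.png',cv2.resize(im[130:270,60:270],None,fx=3,fy=3))
for t in ["level","shelf_mid","foot_knob"]:
    for r in ctrl.masks_of("top",t)[:1]:
        P,u,v=pts("top",d,r["region"]);print(t,r["score"],r["at"],len(P),np.median(P,0).round(3))
        if t=="shelf_mid":
            k=(P[:,2]>.056)&(P[:,2]<.085);Q=P[k];
            for _ in range(4):
                A=np.c_[Q[:,:2],np.ones(len(Q))];c=np.linalg.lstsq(A,Q[:,2],rcond=None)[0];e=abs(A@c-Q[:,2]);Q=Q[e<.004]
            print(c,len(Q))
        if t=="level":
            print(cv2.minAreaRect((P[(P[:,2]>.09),:2]*1000).astype(np.float32)))
plan([.565,.3075,.17],10)
E
```

```text
level 0.73 [193.0, 201.5] 655 [0.552 0.096 0.106]
((555.6873779296875, 97.93568420410156), (81.70655059814453, 28.720407485961914), 84.91336059570312)
shelf_mid 0.61 [208.8, 215.8] 3332 [0.533 0.075 0.064]
[0.00491278 0.06283564 0.0564364 ] 3274
pos [0.5538 0.1293 0.2105] t 10.15 q [0.03 0.06 1.87 0.06 1.2  0.08] F [-0.9  0.4  0.1] open 1.005
yaw now -4.66 dw [ 0.0112  0.1782 -0.0405] | 0.183
travel [-0.5862  0.1693 -0.011 ] rot [-0.014  -0.4886 -0.1104] travel in final frame [-0.5784  0.135   0.1399]
```

View pics/s4.png

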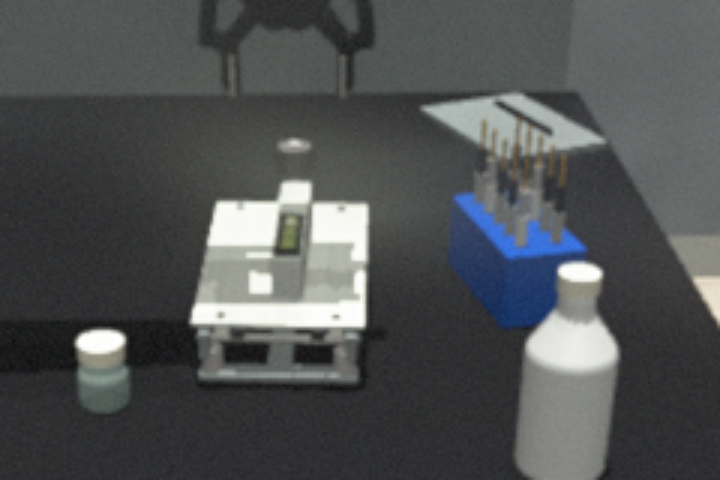

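View pics/t4.png

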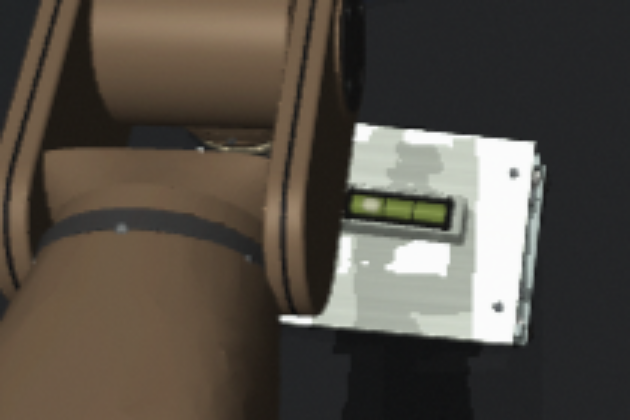

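The level lies flat and lengthwise on the shelf (crop at (290,230)), and the bubble is towards the high foot end. The shelf plane gives a tilt of about 0.063 rad, so the foot is at about 1.57 rad and the knob needs about -61 degrees.

Emit:
arm_command(
  steps=[
    {"hand":1,"travel":[0,0,0],"rotation":[0,-0.3,-0.06]},
    {"hand":1,"travel":[0,0,0],"rotation":[0,-0.18,-0.05]},
    {"hand":1,"travel":[-0.19,0,0.045],"rotation":[0,0,0]},
    {"hand":1,"travel":[-0.19,0,0.045],"rotation":[0,0,0]},
    {"hand":1,"travel":[-0.19,0,0.045],"rotation":[0,0,0]},
    {"hand":1,"travel":[0,0.0,0],"rotation":[0,0,0]},
  ],
)

```text
time: 10.9
eef_pos: [0.5603, 0.3081, 0.1987]
tcp_rot: [0.545, -0.455, 0.453, -0.539]
contact_force: [1.1, -0.1, 0.1]
opening: 1.003
```

```bash
python3 -c "
from h import *
plan([.565,.307,.113],10)"
```

```text
pos [0.5603 0.3081 0.1987] t 10.9 q [ 0.34  0.24  1.69 -0.    1.21  0.17] F [ 1.1 -0.1  0.1] open 1.003
yaw now 10.03 dw [ 0.0047 -0.0011 -0.0857] | 0.086
travel [0.0053 0.2857 0.0173] rot [0.0163 0.0009 0.0063] travel in final frame [0.0062 0.2858 0.0149]
```

Emit:
arm_command(
  steps=[
    {"hand":1,"travel":[0.005,0.0,0.016],"rotation":[0.016,0,0.006]},
    {"hand":1,"travel":[0,0.13,0],"rotation":[0,0,0]},
    {"hand":1,"travel":[0,0.12,0],"rotation":[0,0,0]},
    {"hand":1,"travel":[0,0,0],"rotation":[0,0,0]},
  ],
)

```text
time: 11.4
eef_pos: [0.5656, 0.3032, 0.1193]
tcp_rot: [0.542, -0.456, 0.455, -0.54]
contact_force: [-2.0, -0.7, 0.1]
opening: 1.004
```

```bash
python3 -c "
from h import *
plan([.565,.307,.113],10)"
```

```text
pos [0.5656 0.3032 0.1193] t 11.4 q [ 0.33  0.33  1.74 -0.    1.07  0.16] F [-2.  -0.7  0.1] open 1.004
yaw now 9.82 dw [-0.0006  0.0038 -0.0063] | 0.007
travel [-0.0129  0.021   0.0004] rot [ 0.0053 -0.0059  0.0029] travel in final frame [-0.0129  0.021   0.0003]
```

Closing on the knob.

Emit:
arm_command(
  steps=[
    {"hand":1,"travel":[-0.012,0.018,0],"rotation":[0,0,0]},
    {"hand":0,"travel":[0,0,0],"rotation":[0,0,0]},
    {"hand":0,"travel":[0,0,0],"rotation":[0,0,0]},
    {"hand":0,"travel":[0,0,0],"rotation":[0,0,0]},
    {"hand":0,"travel":[0,0,0],"rotation":[0,0,0]},
    {"hand":0,"travel":[0,0,0],"rotation":[0,0,0]},
  ],
  grip_force=60,
)

```text
time: 12.15
eef_pos: [0.5682, 0.3067, 0.1206]
tcp_rot: [-0.539, 0.455, -0.457, 0.542]
contact_force: [-0.7, -0.5, 0.4]
opening: -0.001
```

```bash
python3 -c "
from h import *
plan([.565,.307,.113],10)
im,d=ctrl.read_camera('side');cv2.imwrite('pics/s5.png',cv2.resize(im[50:210,180:420],None,fx=3,fy=3))"
```

```text
pos [0.5682 0.3067 0.1206] t 12.15 q [ 0.34  0.33  1.74 -0.    1.07  0.17] F [-0.7 -0.5  0.4] open -0.001
yaw now 9.71 dw [-0.0032  0.0003 -0.0076] | 0.008
travel [-0.0029  0.0253 -0.0105] rot [-0.0106 -0.0096 -0.0001] travel in final frame [-0.0029  0.0254 -0.0103]
```

View pics/s5.png

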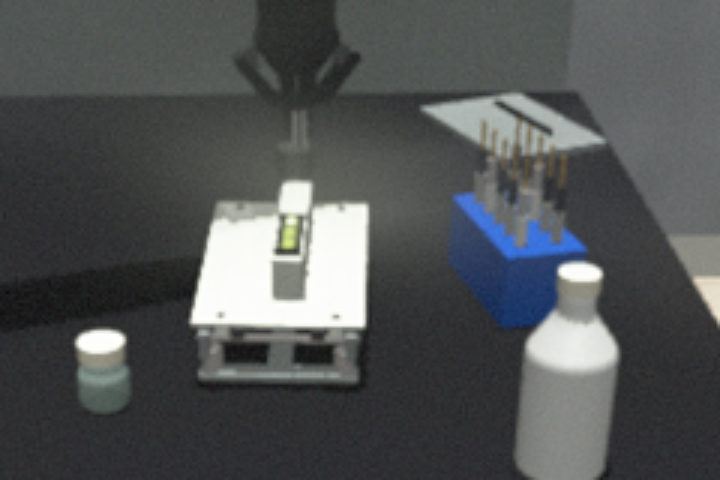

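The opening reads 0, so the fingers shut without the knob between them. I look more closely.

```bash
python3 - <<'E'
from h import *
im,d=ctrl.read_camera('side');cv2.imwrite('pics/s6.png',cv2.resize(im[60:130,230:330],None,fx=7,fy=7,interpolation=cv2.INTER_CUBIC))
P,u,v=pts("side",d)
p=np.zeros((420,560,3));p[v,u]=P
for r in range(84,124,3): print(r,[tuple((p[r,c]*1000).astype(int)) for c in (275,279,283)])
E
```

```text
84 [(np.int64(556), np.int64(286), np.int64(168)), (np.int64(568), np.int64(300), np.int64(163)), (np.int64(579), np.int64(297), np.int64(164))]
87 [(np.int64(556), np.int64(293), np.int64(156)), (np.int64(567), np.int64(292), np.int64(156)), (np.int64(580), np.int64(303), np.int64(153))]
90 [(np.int64(555), np.int64(293), np.int64(147)), (np.int64(567), np.int64(293), np.int64(147)), (np.int64(579), np.int64(293), np.int64(147))]
93 [(np.int64(555), np.int64(291), np.int64(138)), (np.int64(567), np.int64(285), np.int64(141)), (np.int64(579), np.int64(297), np.int64(136))]
96 [(np.int64(555), np.int64(292), np.int64(129)), (np.int64(567), np.int64(294), np.int64(128)), (np.int64(591), np.int64(660), np.int64(0))]
99 [(np.int64(555), np.int64(295), np.int64(118)), (np.int64(567), np.int64(296), np.int64(118)), (np.int64(579), np.int64(296), np.int64(118))]
102 [(np.int64(555), np.int64(284), np.int64(113)), (np.int64(567), np.int64(289), np.int64(111)), (np.int64(579), np.int64(298), np.int64(108))]
105 [(np.int64(555), np.int64(287), np.int64(103)), (np.int64(567), np.int64(286), np.
[... 227 characters left out ...]
nt64(209), np.int64(114)), (np.int64(565), np.int64(210), np.int64(113)), (np.int64(586), np.int64(509), np.int64(-1))]
114 [(np.int64(553), np.int64(187), np.int64(113)), (np.int64(565), np.int64(189), np.int64(112)), (np.int64(576), np.int64(199), np.int64(108))]
117 [(np.int64(553), np.int64(169), np.int64(111)), (np.int64(564), np.int64(171), np.int64(110)), (np.int64(576), np.int64(200), np.int64(99))]
120 [(np.int64(553), np.int64(151), np.int64(110)), (np.int64(564), np.int64(152), np.int64(109)), (np.int64(576), np.int64(192), np.int64(93))]
123 [(np.int64(552), np.int64(121), np.int64(113)), (np.int64(563), np.int64(129), np.int64(110)), (np.int64(576), np.int64(195), np.int64(82))]
```

View pics/s6.png

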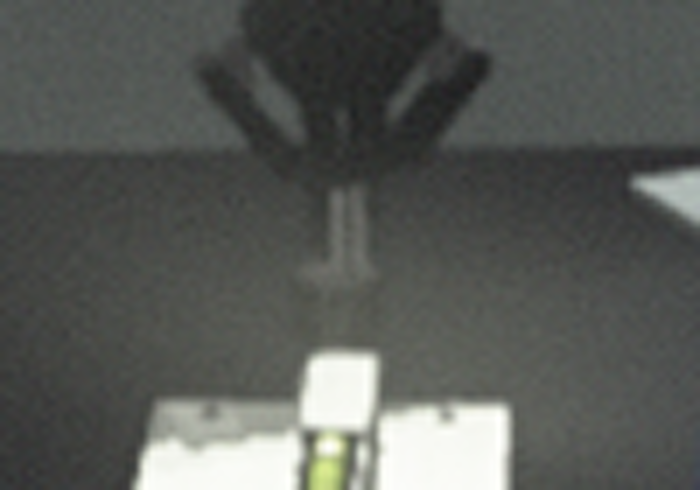

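Emit:
arm_command(
  steps=[
    {"hand":0,"travel":[0,0.015,0],"rotation":[0,0,0]},
    {"hand":0,"travel":[0,0,0],"rotation":[0,0,0]},
  ],
)

```text
time: 12.5
eef_pos: [0.5692, 0.307, 0.1207]
tcp_rot: [-0.539, 0.454, -0.457, 0.542]
contact_force: [-0.6, -0.3, -1.2]
opening: 0.005
```

Emit:
arm_command(
  steps=[
    {"hand":0.3,"travel":[0,0.0,0],"rotation":[0,0,0]},
    {"hand":0.6,"travel":[0,0,0],"rotation":[0,0,0]},
  ],
)

```text
time: 12.75
eef_pos: [0.569, 0.3069, 0.12]
tcp_rot: [-0.539, 0.454, -0.457, 0.542]
contact_force: [0.0, 0.6, -0.7]
opening: 0.42
```

```bash
python3 - <<'E'
from h import *
s=ctrl.get_state();print({k:np.round(v,3) for k,v in s.items()})
im,d=ctrl.read_camera('side');cv2.imwrite('pics/s7.png',cv2.resize(im[60:130,230:330],None,fx=7,fy=7,interpolation=cv2.INTER_CUBIC))
E
```

```text
{'time': np.float64(12.75), 'qpos': array([ 0.338,  0.331,  1.738, -0.002,  1.066,  0.169]), 'dq': array([-0.001,  0.003,  0.002, -0.002, -0.002, -0.001]), 'joint_efforts': array([ 9.0000e-03, -3.9931e+01, -2.6841e+01, -2.0000e-03, -1.6000e-02,
       -0.0000e+00]), 'eef_pos': array([0.569, 0.307, 0.12 ]), 'tcp_rot': array([-0.539,  0.454, -0.457,  0.542]), 'contact_force': array([ 0.016,  0.589, -0.723]), 'wrist_torque': array([-0.022,  0.024, -0.011]), 'opening': np.float64(0.42)}
```

View pics/s7.png

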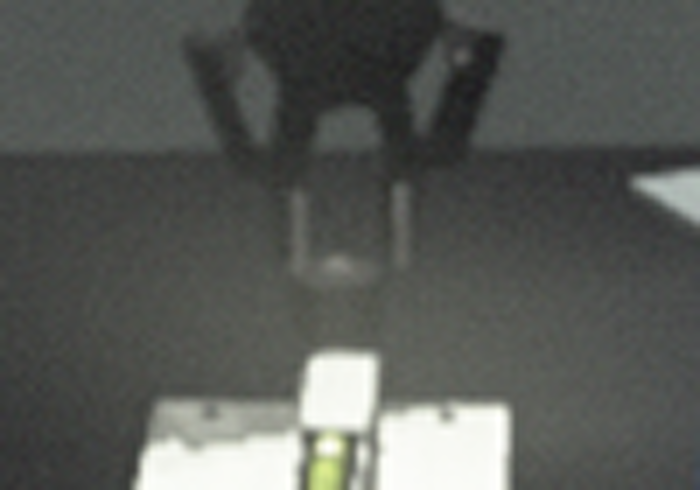

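```bash
python3 - <<'E'
from h import *
p=ctrl.camera_params('side');T=np.linalg.inv(np.array(p["extrinsics"]))
for P in [(.569,.307,.12),(.569,.307,.095),(.569,.307,.137),(.565,.3075,.118),(.569,.296,.095)]:
    c=T[:3,:3]@P+T[:3,3];x=p["fx"]*c[0]/c[2]+p["cx"];y=p["fy"]*c[1]/c[2]+p["cy"];print(P,x.round(1),y.round(1),"crop",(x-230)*7,(y-60)*7)
E
```

```text
(0.569, 0.307, 0.12) 279.3 97.3 crop 345.0993563815327 261.4262329994331
(0.569, 0.307, 0.095) 279.3 105.2 crop 345.34940894361466 316.5394675816717
(0.569, 0.307, 0.137) 279.3 91.9 crop 344.92668921205734 223.36924955288177
(0.565, 0.3075, 0.118) 278.0 97.9 crop 335.8850732554383 265.5708114847749
(0.569, 0.296, 0.095) 279.4 106.5 crop 345.97683103543886 325.5371063940233
```

```bash
python3 - <<'E'
from h import *
im,d=ctrl.read_camera('side')
P,u,v=pts("side",d);p=np.zeros((420,560,3));p[v,u]=P
for r in range(86,112,2): print(r,"".join("(%4d %4d %4d)"%tuple(p[r,c]*1000) for c in range(268,294,3)))
print(ctrl.get_state()["opening"])
E
```

```text
86 ( 535  288  161)( 544  286  162)( 558  778    0)( 571  784   -1)( 582  779    0)( 595  780    0)( 588  297  158)( 598  301  156)( 630  774    0)
88 ( 535  292  154)( 544  287  155)( 558  748    1)( 570  752    0)( 582  749    1)( 594  752    0)( 589  299  151)( 598  302  150)( 629  746    2)
90 ( 535  290  148)( 543  283  151)( 558  725    1)( 570  740   -3)( 581  736   -2)( 593  726    0)( 589  299  145)( 598  303  143)( 629  738   -3)
92 ( 534  293  141)( 543  286  144)( 557  714   -2)( 569  703    0)( 580  698    2)( 593  715   -3)( 589  300  138)( 598  301  138)( 627  701    1)
94 ( 534  286  138)( 543  293  135)( 557  679    1)( 569  690   -2)( 580  687   -1)( 592  687   -1)( 588  296  133)( 598  299  132)( 627  692   -3)
96 ( 534  293  129)( 543  284  132)( 557  664   -1)( 568  659    0)( 580  665   -1)( 591  660    0)( 589  304  124)( 614  668   -3)( 625  665   -2)
98 ( 534  636    0)( 543  288  124)( 552  307  118)( 562  307  117)( 571  305  118)( 590  638    0)( 589  298  120)( 613  638    0)( 624  639    0)
100 ( 534  620   -1)( 543  307  111)( 552  291  117)( 561  291  117)( 570  292  116)( 579  296  115)( 601  623   -2)( 612  622   -2)( 623  618   -1)
102 ( 534  597    0)( 543  299  108)( 552  289  111)( 561  288  112)( 570  286  112)( 579  295  109)( 600  593    0)( 611  594    0)( 622  586    2)
104 ( 533  573    0)( 543  300  101)( 552  286  106)( 561  286  106)( 570  286  106)( 579  294  103)( 599  582   -3)( 610  569    1)( 621  573    0)
106 ( 533  550    1)( 543  303   94)( 552  287  100)( 561  288   99)( 570  291   98)( 580  302   93)( 598  558   -1)( 609  552    0)( 620  549    1)
108 ( 533  532    1)( 544  535    0)( 552  293   91)( 561  288   92)( 570  284   94)( 587  531    0)( 598  535    0)( 608  534    0)( 619  535    0)
110 ( 533  525   -3)( 544  513    0)( 554  510    1)( 561  296   83)( 576  523   -3)( 586  516    0)( 597  511    1)( 608  516    0)( 618  515    0)
0.590458005950217
```

```bash
python3 - <<'E'
from h import *
p=ctrl.camera_params('side');T=np.linalg.inv(np.array(p["extrinsics"]))
def pr(P):
    c=T[:3,:3]@P+T[:3,3];return (p["fx"]*c[0]/c[2]+p["cx"]).round(1),(p["fy"]*c[1]/c[2]+p["cy"]).round(1)
for z in (.21,.2,.19,.18): print("s4",z,pr(np.array([.555,.118,z])))
for z in (.042,.035,.03,.025): print("s1",z,pr(np.array([.578,-.214,z])), pr(np.array([.578,-.25,z])))
s=ctrl.get_state();print(s["time"],s["eef_pos"],s["contact_force"],s["opening"])
E
```

```text
s4 0.21 (np.float64(275.6), np.float64(88.8))
s4 0.2 (np.float64(275.6), np.float64(92.6))
s4 0.19 (np.float64(275.6), np.float64(96.3))
s4 0.18 (np.float64(275.7), np.float64(99.9))
s1 0.042 (np.float64(289.4), np.float64(212.6)) (np.float64(290.1), np.float64(221.8))
s1 0.035 (np.float64(289.4), np.float64(215.2)) (np.float64(290.1), np.float64(224.5))
s1 0.03 (np.float64(289.4), np.float64(217.1)) (np.float64(290.1), np.float64(226.4))
s1 0.025 (np.float64(289.4), np.float64(219.0)) (np.float64(290.1), np.float64(228.3))
12.85 [0.56894313 0.30690054 0.11984548] [-0.0212524  -0.85190339  0.66356333] 0.590458005950217
```

The depth map shows the finger ends at z of about 0.12, level with the knob top, so the fingers shut above the knob. I open fully and go lower.

Emit:
arm_command(
  steps=[
    {"hand":1,"travel":[0,0,0],"rotation":[0,0,0]},
    {"hand":1,"travel":[0,0,0],"rotation":[0,0,0]},
    {"hand":1,"travel":[0,0.04,0],"rotation":[0,0,0]},
    {"hand":1,"travel":[0,0.0,0],"rotation":[0,0,0]},
  ],
)

```text
time: 13.35
eef_pos: [0.5683, 0.3066, 0.1057]
tcp_rot: [-0.54, 0.455, -0.457, 0.541]
contact_force: [0.2, -0.0, -0.2]
opening: 1.004
```

```bash
python3 - <<'E'
from h import *
s=ctrl.get_state();print(s["time"],s["eef_pos"],s["contact_force"],s["opening"])
im,d=ctrl.read_camera('side');cv2.imwrite('pics/s8.png',cv2.resize(im[60:130,230:330],None,fx=7,fy=7,interpolation=cv2.INTER_CUBIC))
P,u,v=pts("side",d);p=np.zeros((420,560,3));p[v,u]=P
for r in range(92,116,2): print(r,"".join("(%4d %4d %4d)"%tuple(p[r,c]*1000) for c in (258,260,262,264,266,288,290,292,294,296,298)))
s=ctrl.get_state();print(s["time"],s["eef_pos"],s["contact_force"],s["opening"])
E
```

```text
13.35 [0.56833745 0.30660285 0.10570749] [ 0.17757624 -0.01887363 -0.19402694] 1.0037125617384834
92 ( 495  708    0)( 511  290  143)( 517  289  143)( 523  283  145)( 526  708    0)( 611  701    1)( 620  707    0)( 607  313  134)( 613  301  138)( 619  307  136)( 650  703    0)
94 ( 496  683    0)( 510  292  136)( 517  287  137)( 523  280  140)( 526  681    1)( 611  688   -2)( 618  684    0)( 607  313  127)( 612  294  134)( 619  308  129)( 649  685   -1)
96 ( 496  658    1)( 510  298  127)( 516  288  131)( 522  288  131)( 526  663    0)( 610  664   -1)( 617  658    0)( 607  310  122)( 613  296  127)( 619  300  125)( 648  662   -1)
98 ( 496  648   -2)( 504  646   -2)( 516  289  124)( 522  284  126)( 526  639    0)( 609  637    0)( 617  639    0)( 624  642   -1)( 613  299  120)( 639  638    0)( 646  629    2)
100 ( 496  624   -2)( 504  618    0)( 511  623   -1)( 522  285  119)( 526  619    0)( 608  615    0)( 616  622   -2)( 623  616    0)( 630  607    2)( 638  612    0)( 646  624   -3)
102 ( 497  594    1)( 504  606   -3)( 512  590    2)( 519  601   -1)( 526  603   -2)( 607  600   -2)(
[... 561 characters left out ...]
19  532    0)( 626  532    0)( 634  539   -2)( 640  532    0)
110 ( 498  513    1)( 505  519   -1)( 512  509    2)( 519  516    0)( 526  516    0)( 604  516   -1)( 611  517   -1)( 618  509    1)( 625  511    0)( 632  512    0)( 639  515    0)
112 ( 498  494    1)( 505  498    0)( 512  500   -1)( 519  501   -1)( 526  498    0)( 603  494    0)(   0    0    0)( 617  492    0)( 624  498   -1)( 631  491    0)( 638  493    0)
114 ( 498  476    0)( 505  477    0)( 512  481   -1)( 519  478    0)( 526  475    0)( 603  480   -2)( 609  473    0)( 616  476    0)( 623  475    0)( 630  470    1)( 637  471    1)
13.4 [0.56891944 0.30684805 0.10660883] [-0.09674715 -0.03892879  0.49432617] 1.002569640965409
```

View pics/s8.png

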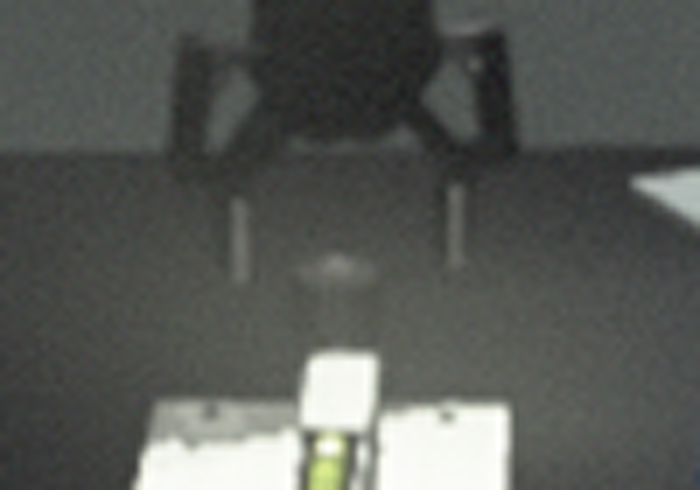

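The open tips are at about 0.117 with the TCP at 0.106. The fingers therefore reach about 22 mm less than nominal, so I go lower by what I measured.

Emit:
arm_command(
  steps=[
    {"hand":1,"travel":[0,0.045,-0.01],"rotation":[0,0,0]},
    {"hand":1,"travel":[0,0,0],"rotation":[0,0,0]},
    {"hand":0,"travel":[0,0,0],"rotation":[0,0,0]},
    {"hand":0,"travel":[0,0,0],"rotation":[0,0,0]},
    {"hand":0,"travel":[0,0,0],"rotation":[0,0,0]},
    {"hand":0,"travel":[0,0,0],"rotation":[0,0,0]},
    {"hand":0,"travel":[0,0,0],"rotation":[0,0,0]},
  ],
)

```text
time: 14.28
eef_pos: [0.5654, 0.3063, 0.0928]
tcp_rot: [-0.54, 0.455, -0.457, 0.541]
contact_force: [-0.5, 0.1, -0.7]
opening: 0.407
```

```bash
python3 - <<'E'
from h import *
plan([.565,.307,.093],10)
im,d=ctrl.read_camera('side');cv2.imwrite('pics/s9.png',cv2.resize(im[60:130,230:330],None,fx=7,fy=7,interpolation=cv2.INTER_CUBIC))
E
```

```text
pos [0.5654 0.3063 0.0928] t 14.275 q [ 0.34  0.36  1.76 -0.    1.02  0.17] F [-0.5  0.1 -0.7] open 0.407
yaw now 9.73 dw [-0.0004  0.0007  0.0002] | 0.001
travel [-0.0026 -0.0006 -0.0008] rot [-0.0068 -0.009   0.0011] travel in final frame [-0.0026 -0.0006 -0.0007]
```

View pics/s9.png

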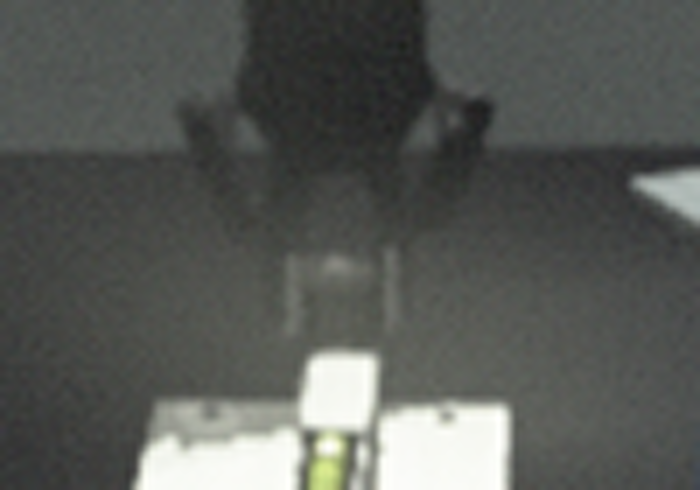

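The knob is gripped (opening 0.407, about 36 mm). I turn it clockwise.

Emit:
arm_command(
  steps=[
    {"hand":0,"travel":[0,0,0],"rotation":[0,0.3,0]},
    {"hand":0,"travel":[0,0,0],"rotation":[0,0.3,0]},
    {"hand":0,"travel":[0,0,0],"rotation":[0,0.3,0]},
    {"hand":0,"travel":[0,0,0],"rotation":[0,0.3,0]},
    {"hand":0,"travel":[0,0,0],"rotation":[0,0.3,0]},
    {"hand":0,"travel":[0,0,0],"rotation":[0,0.3,0]},
    {"hand":0,"travel":[0,0,0],"rotation":[0,0,0]},
  ],
)

```text
time: 15.2
eef_pos: [0.563, 0.307, 0.0928]
tcp_rot: [0.268, -0.654, 0.655, -0.267]
contact_force: [-0.5, -1.1, -0.7]
opening: 0.404
```

```bash
python3 - <<'E'
from h import *
plan([.565,.307,.093],10-61.3)
for c in ("side","top"):
    im,d=ctrl.read_camera(c)
    if c=="side": cv2.imwrite('pics/s10.png',cv2.resize(im[60:190,220:330],None,fx=6,fy=6,interpolation=cv2.INTER_CUBIC)[:600])
    else: cv2.imwrite('pics/t10.png',cv2.resize(im[130:270,60:270],None,fx=3,fy=3))
    for r in ctrl.masks_of(c,"shelf_mid")[:1]:
        P,u,v=pts(c,d,r["region"])
        a=np.radians(85.76);S=np.array([np.cos(a),np.sin(a)]);X=np.array([S[1],-S[0]])
        L=(P[:,:2]-[.553,.142]);sx=L@X;sy=L@S
        k=(P[:,2]>.055)&(P[:,2]<.085)&(abs(sx)>.022)&(abs(sx)<.07)&(abs(sy)<.115);Q=P[k];W=np.c_[sx,sy,np.ones(len(sx))][k]
        for _ in range(4):
            cc=np.linalg.lstsq(W,Q[:,2],rcond=None)[0];e=abs(W@cc-Q[:,2]);W=W[e<.005];Q=Q[e<.005]
        print(c,r["score"],cc.round(4),len(Q))
E
```

```text
pos [0.563  0.307  0.0928] t 15.2 q [ 0.34  0.36  1.76 -0.    1.03  1.14] F [-0.5 -1.1 -0.7] open 0.404
yaw now -45.59 dw [ 0.002  -0.      0.0002] | 0.002
travel [-0.0047 -0.0005  0.0047] rot [-1.000e-04  1.902e-01  3.700e-03] travel in final frame [-0.0051 -0.0005  0.0043]
side 0.55 [-0.      0.0243  0.0646] 1214
top 0.87 [0.001  0.0249 0.0634] 4352
```

View pics/s10.png

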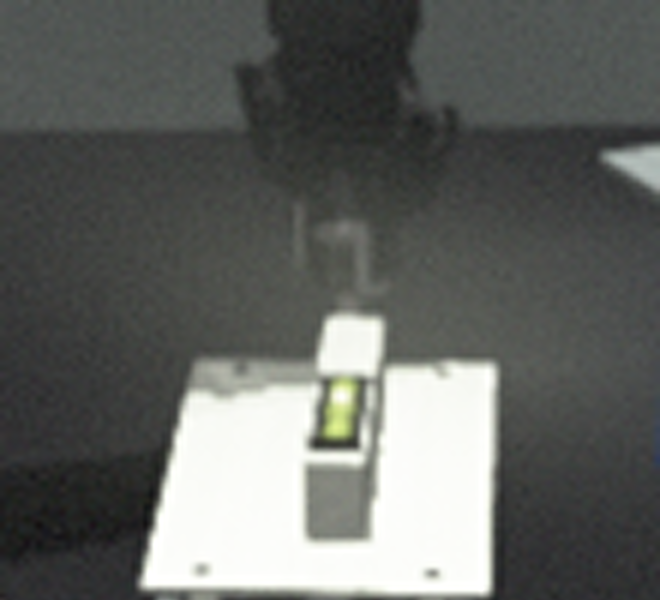

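View pics/t10.png

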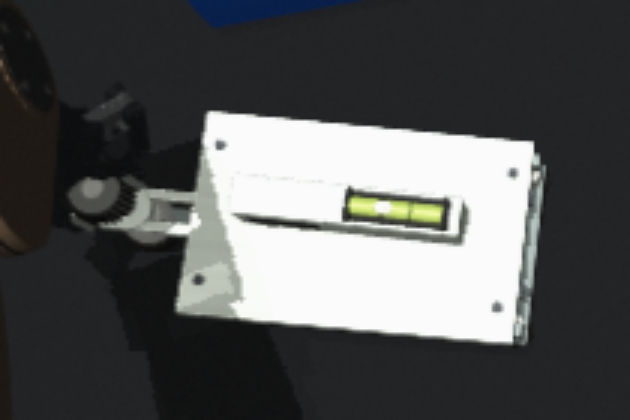

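Both cameras give a tilt of 0.0246 rad, with the bubble moving back. The target is 0.020 unpressed, so about 6 degrees more.

Emit:
arm_command(
  steps=[
    {"hand":0,"travel":[0,0,0],"rotation":[0,0.21,0]},
    {"hand":0,"travel":[0,0,0],"rotation":[0,0,0]},
    {"hand":0,"travel":[0,0,0],"rotation":[0,0,0]},
  ],
)

```text
time: 15.78
eef_pos: [0.5628, 0.3072, 0.0928]
tcp_rot: [0.233, -0.668, 0.668, -0.231]
contact_force: [-0.4, 0.3, 0.9]
opening: 0.404
```

```bash
cat >> h.py <<'E'
def tilt(c="top"):
    im,d=ctrl.read_camera(c)
    for r in ctrl.masks_of(c,"shelf_mid")[:1]:
        P,u,v=pts(c,d,r["region"])
        a=np.radians(85.76);S=np.array([np.cos(a),np.sin(a)]);X=np.array([S[1],-S[0]])
        L=(P[:,:2]-[.553,.142]);sx=L@X;sy=L@S
        k=(P[:,2]>.05)&(P[:,2]<.085)&(abs(sx)>.022)&(abs(sx)<.07)&(abs(sy)<.115);Q=P[k];W=np.c_[sx,sy,np.ones(len(sx))][k]
        for _ in range(4):
            cc=np.linalg.lstsq(W,Q[:,2],rcond=None)[0];e=abs(W@cc-Q[:,2]);W=W[e<.005];Q=Q[e<.005]
        print(c,r["score"],cc.round(4),len(Q))
    return im,d
E
python3 - <<'E'
from h import *
plan([.565,.307,.093],10-61.3)
tilt("top");tilt("side")
E
```

```text
pos [0.5628 0.3072 0.0928] t 15.775 q [ 0.34  0.36  1.76 -0.    1.03  1.24] F [-0.4  0.3  0.9] open 0.404
yaw now -51.7 dw [ 0.0022 -0.0002  0.0002] | 0.002
travel [-0.0053 -0.0006  0.005 ] rot [ 0.0012 -0.0134  0.0041] travel in final frame [-0.0053 -0.0006  0.0051]
top 0.94 [-0.      0.0197  0.0629] 4345
side 0.69 [0.0001 0.02   0.0639] 1206
```

The tilt reads 0.0197 and 0.0200 rad, so the foot is at about 0.50. I release the knob, lift, shut the fingers and move over the press point.

Emit:
arm_command(
  steps=[
    {"hand":1,"travel":[0,0,0],"rotation":[0,0,0]},
    {"hand":1,"travel":[0,0,0],"rotation":[0,0,0]},
    {"hand":1,"travel":[0,0,0],"rotation":[0,0,0]},
    {"hand":1,"travel":[0,0,0],"rotation":[0,0,0]},
    {"hand":1,"travel":[0,-0.1,0],"rotation":[0,0,0]},
    {"hand":1,"travel":[0,-0.15,0],"rotation":[0,0,0]},
    {"hand":1,"travel":[0,-0.1,0],"rotation":[0,0,0]},
    {"hand":0,"travel":[0,0,0],"rotation":[0,-0.33,0]},
    {"hand":0,"travel":[0,0,0],"rotation":[0,-0.33,0]},
    {"hand":0,"travel":[0,0,0],"rotation":[0,-0.33,0]},
    {"hand":0,"travel":[0,0,0],"rotation":[0,-0.33,0]},
    {"hand":0,"travel":[0,0,0],"rotation":[0,-0.26,0]},
    {"hand":0,"travel":[0,0,0],"rotation":[0,0,0]},
  ],
)

```text
time: 17.6
eef_pos: [0.5643, 0.3071, 0.203]
tcp_rot: [0.488, -0.511, 0.512, -0.489]
contact_force: [0.0, 0.6, 0.5]
opening: -0.002
```

```bash
python3 - <<'E'
from h import *
plan([.561,.183,.16],-4.2)
im,d=tilt("side");tilt("top")
cv2.imwrite('pics/s11.png',cv2.resize(im[60:190,220:330],None,fx=6,fy=6,interpolation=cv2.INTER_CUBIC)[:600])
E
```

```text
pos [0.5643 0.3071 0.203 ] t 17.6 q [ 0.34  0.24  1.69 -0.    1.21  0.39] F [0.  0.6 0.5] open -0.002
yaw now -2.67 dw [-0.0033 -0.1241 -0.043 ] | 0.131
travel [0.4138 0.1435 0.0078] rot [-0.0056  0.0509  0.0009] travel in final frame [0.4135 0.1433 0.0192]
side 0.71 [0. 0. 0.] 0
top 0.7 [0.0012 0.0199 0.0629] 4337
```

View pics/s11.png

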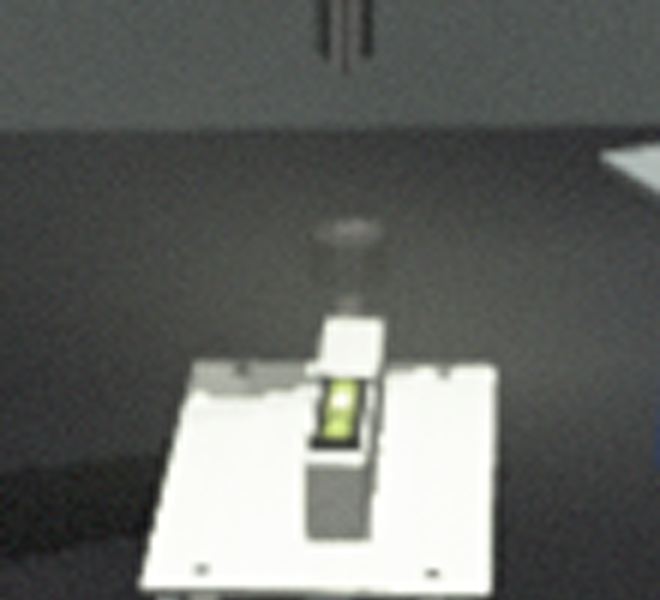

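The knob is released, the level undisturbed and the tilt still 0.0199. I move to the press point.

Emit:
arm_command(
  steps=[
    {"hand":0,"travel":[0.15,0,0.006],"rotation":[0,0.025,0]},
    {"hand":0,"travel":[0.15,0,0.006],"rotation":[0,0.025,0]},
    {"hand":0,"travel":[0.11,0,0.005],"rotation":[0,0,0]},
    {"hand":0,"travel":[0,0.1,0],"rotation":[0,0,0]},
    {"hand":0,"travel":[0,0,0],"rotation":[0,0,0]},
  ],
)

```text
time: 18.42
eef_pos: [0.5625, 0.1807, 0.1732]
tcp_rot: [0.479, -0.518, 0.52, -0.481]
contact_force: [-0.0, 0.2, 0.1]
opening: -0.001
```

```bash
python3 - <<'E'
from h import *
plan([.561,.183,.13],-4.2)
im,d=ctrl.read_camera("side")
cv2.imwrite('pics/s12.png',cv2.resize(im[60:190,220:330],None,fx=6,fy=6,interpolation=cv2.INTER_CUBIC)[:600])
P,u,v=pts("side",d);k=(abs(P[:,0]-.561)<.012)&(abs(P[:,1]-.175)<.03)&(P[:,2]>.09)
z=P[k,2];print(np.histogram(z,np.arange(.09,.2,.005)))
E
```

```text
pos [0.5625 0.1807 0.1732] t 18.425 q [ 0.14  0.16  1.84 -0.    1.14  0.22] F [-0.   0.2  0.1] open -0.001
yaw now -4.48 dw [-0.0015  0.0023 -0.0432] | 0.043
travel [-0.0071  0.1441 -0.0064] rot [-0.0095 -0.0092  0.0003] travel in final frame [-0.0071  0.1441 -0.0057]
(array([ 1,  2, 46, 23,  0,  0,  0,  0,  0,  0,  0,  0,  0,  0,  0,  0,  5,
       11, 15, 13, 16, 14]), array([0.09 , 0.095, 0.1  , 0.105, 0.11 , 0.115, 0.12 , 0.125, 0.13 ,
       0.135, 0.14 , 0.145, 0.15 , 0.155, 0.16 , 0.165, 0.17 , 0.175,
       0.18 , 0.185, 0.19 , 0.195, 0.2  ]))
```

View pics/s12.png

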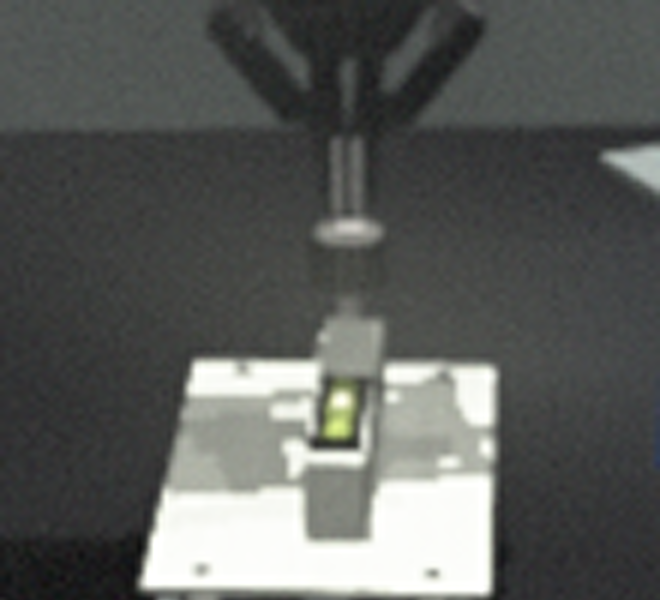

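The shut tips are about 2 mm below the reported TCP, which fits what I saw at the knob. I expect contact at a TCP of about 0.107.

Emit:
arm_command(
  steps=[
    {"hand":0,"travel":[-0.005,0.09,-0.005],"rotation":[0,0,0]},
    {"hand":0,"travel":[0,0.08,0],"rotation":[0,0,0]},
    {"hand":0,"travel":[0,0.02,0],"rotation":[0,0,0]},
    {"hand":0,"travel":[0,0,0],"rotation":[0,0,0]},
  ],
)

```text
time: 18.98
eef_pos: [0.568, 0.1853, 0.1247]
tcp_rot: [0.475, -0.514, 0.523, -0.486]
contact_force: [0.4, 0.4, -0.7]
opening: -0.001
```

```bash
python3 - <<'E'
from h import *
plan([.561,.183,.112],-4.2)
E
```

```text
pos [0.568  0.1853 0.1247] t 18.975 q [ 0.15  0.22  1.87 -0.    1.03  0.22] F [ 0.4  0.4 -0.7] open -0.001
yaw now -4.38 dw [-0.007  -0.0023 -0.0127] | 0.015
travel [ 0.0094  0.0419 -0.0236] rot [-0.0402 -0.0059 -0.0064] travel in final frame [ 0.0092  0.0424 -0.0227]
```

Emit:
arm_command(
  steps=[
    {"hand":0,"travel":[0.009,0.0,-0.023],"rotation":[-0.04,0,0]},
    {"hand":0,"travel":[0,0.03,0],"rotation":[0,0,0]},
    {"hand":0,"travel":[0,0.01,0],"rotation":[0,0,0]},
    {"hand":0,"travel":[0,0,0],"rotation":[0,0,0]},
  ],
)

```text
time: 19.48
eef_pos: [0.5622, 0.1835, 0.1151]
tcp_rot: [-0.479, 0.519, -0.519, 0.483]
contact_force: [-0.0, 0.3, -0.4]
opening: -0.0
```

```bash
python3 - <<'E'
from h import *
plan([.561,.183,.107],-4.2)
E
```

```text
pos [0.5622 0.1835 0.1151] t 19.475 q [0.14 0.23 1.88 0.   1.03 0.22] F [-0.   0.3 -0.4] open -0.0
yaw now -4.36 dw [-0.0012 -0.0005 -0.0081] | 0.008
travel [ 0.002   0.027  -0.0039] rot [-0.007  -0.0053 -0.0085] travel in final frame [ 0.0019  0.0271 -0.0038]
```

Emit:
arm_command(
  steps=[
    {"hand":0,"travel":[0,0.02,0],"rotation":[0,0,0]},
    {"hand":0,"travel":[0,0.01,0],"rotation":[0,0,0]},
  ],
)

```text
time: 19.73
eef_pos: [0.5624, 0.1838, 0.1061]
tcp_rot: [-0.478, 0.519, -0.519, 0.483]
contact_force: [-2.5, 0.5, 2.4]
opening: -0.001
```

Emit:
arm_command(
  steps=[
    {"hand":0,"travel":[0,0.01,0],"rotation":[0,0,0]},
  ],
)

```text
time: 19.85
eef_pos: [0.5627, 0.1842, 0.1035]
tcp_rot: [-0.478, 0.519, -0.518, 0.483]
contact_force: [-2.3, 2.2, 9.2]
opening: -0.002
```

Emit:
arm_command(
  steps=[
    {"hand":0,"travel":[0,0.005,0],"rotation":[0,0,0]},
  ],
)

```text
time: 19.98
eef_pos: [0.563, 0.1843, 0.1035]
tcp_rot: [-0.478, 0.519, -0.518, 0.483]
contact_force: [-4.7, -1.3, 10.3]
opening: 0.001
```

About 10 N and stiff, so the shelf is on its stop. I check the bubble and tilt.

Emit:
arm_command(
  steps=[
    {"hand":0,"travel":[0,0.005,0],"rotation":[0,0,0]},
    {"hand":0,"travel":[0,0,0],"rotation":[0,0,0]},
    {"hand":0,"travel":[0,0,0],"rotation":[0,0,0]},
  ],
)

```text
time: 20.35
eef_pos: [0.5633, 0.1842, 0.1045]
tcp_rot: [-0.479, 0.519, -0.518, 0.483]
contact_force: [-0.7, 0.2, 2.1]
opening: -0.004
```

```bash
python3 - <<'E'
from h import *
plan([.561,.183,.107],-4.2)
im,d=tilt("top")
cv2.imwrite('pics/t13.png',cv2.resize(im[175:225,155:230],None,fx=10,fy=10,interpolation=cv2.INTER_CUBIC))
im,d=tilt("side")
cv2.imwrite('pics/s13.png',cv2.resize(im[80:160,230:330],None,fx=7,fy=7,interpolation=cv2.INTER_CUBIC))
plan([.561,.183,.107],-4.2)
E
```

```text
pos [0.5633 0.1842 0.1045] t 20.35 q [0.14 0.24 1.88 0.   1.01 0.22] F [-0.7  0.2  2.1] open -0.004
yaw now -4.32 dw [-0.0023 -0.0012  0.0025] | 0.004
travel [ 0.0045 -0.0085 -0.0073] rot [-0.0078 -0.004  -0.0089] travel in final frame [ 0.0045 -0.0085 -0.0074]
top 0.72 [0.0009 0.0027 0.0609] 3356
side 0.95 [-0.0007  0.0031  0.0619] 1155
pos [0.5633 0.1843 0.1042] t 20.55 q [0.14 0.24 1.88 0.   1.01 0.22] F [-1.1 -0.5  2.9] open -0.002
yaw now -4.33 dw [-0.0023 -0.0013  0.0028] | 0.004
travel [ 0.0047 -0.0093 -0.0073] rot [-0.0076 -0.0043 -0.0093] travel in final frame [ 0.0047 -0.0093 -0.0073]
```

View pics/t13.png

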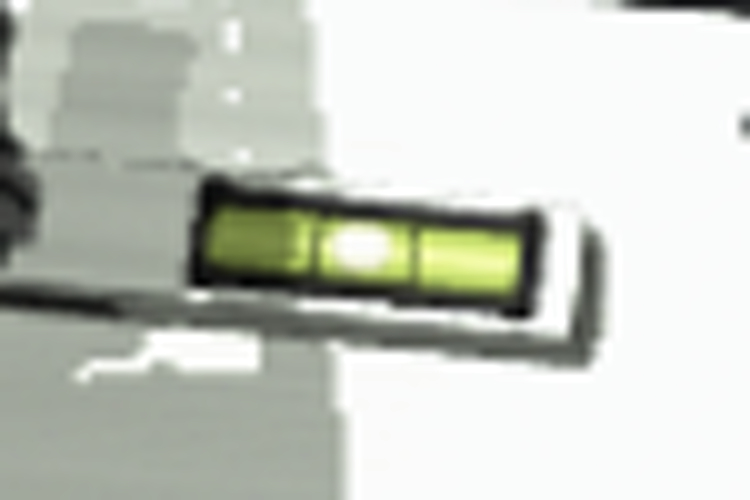

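View pics/s13.png

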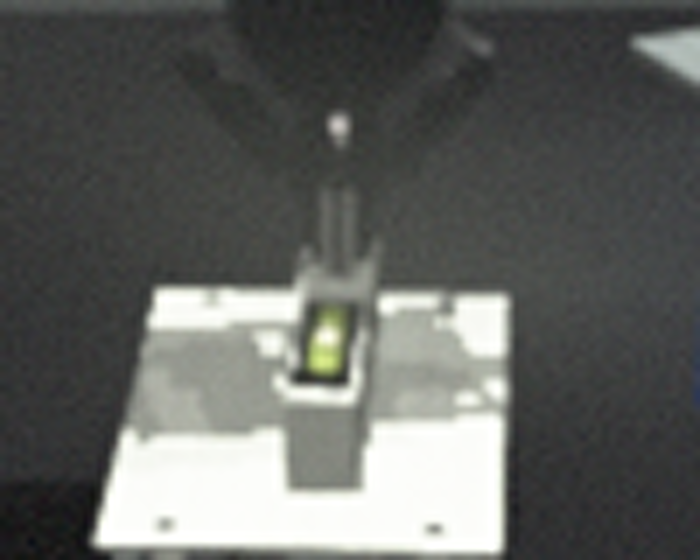

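The bubble is between the lines, but zero rows relax the push to 2–3 N (tilt 0.003). The last row has to keep pushing, so I press more and check that it lasts.

Emit:
arm_command(
  steps=[
    {"hand":0,"travel":[0,0.012,0],"rotation":[0,0,0]},
  ],
)

```text
time: 20.68
eef_pos: [0.5639, 0.1846, 0.103]
tcp_rot: [-0.478, 0.519, -0.518, 0.483]
contact_force: [-8.7, -0.5, 22.1]
opening: 0.0
```

```bash
python3 - <<'E'
from h import *
for i in range(8):
    s=ctrl.get_state();print(round(s["time"],2),s["eef_pos"].round(4) if hasattr(s["eef_pos"],'round') else s["eef_pos"],np.round(s["contact_force"],1));ctrl.read_camera("top")
im,d=tilt("top")
cv2.imwrite('pics/t14.png',cv2.resize(im[175:225,155:230],None,fx=10,fy=10,interpolation=cv2.INTER_CUBIC))
im,d=tilt("side")
plan([.561,.183,.107],-4.2)
E
```

```text
20.68 [0.5639 0.1846 0.103 ] [-8.7 -0.5 22.1]
20.73 [0.5639 0.1845 0.1034] [-6.  -0.7 13.8]
20.77 [0.5641 0.1845 0.1035] [-5.8 -1.5 13.6]
20.82 [0.564  0.1845 0.1035] [-5.7 -0.9 14.3]
20.88 [0.564  0.1845 0.1035] [-6.4 -2.  12.7]
20.93 [0.5639 0.1845 0.1034] [-5.6 -0.5 13.1]
20.98 [0.5639 0.1845 0.1034] [-6.2  0.2 13.3]
21.02 [0.5639 0.1845 0.1034] [-6.7 -0.6 13.3]
top 0.65 [ 0.0014 -0.0031  0.0601] 3371
side 0.87 [ 0.0001 -0.003   0.0612] 1147
pos [0.5639 0.1845 0.1035] t 21.275 q [0.14 0.24 1.88 0.   1.01 0.22] F [-5.8 -1.2 13.8] open -0.003
yaw now -4.31 dw [-0.0029 -0.0015  0.0035] | 0.005
travel [ 0.0057 -0.0119 -0.0093] rot [-0.0087 -0.0037 -0.0095] travel in final frame [ 0.0057 -0.0118 -0.0093]
```

View pics/t14.png

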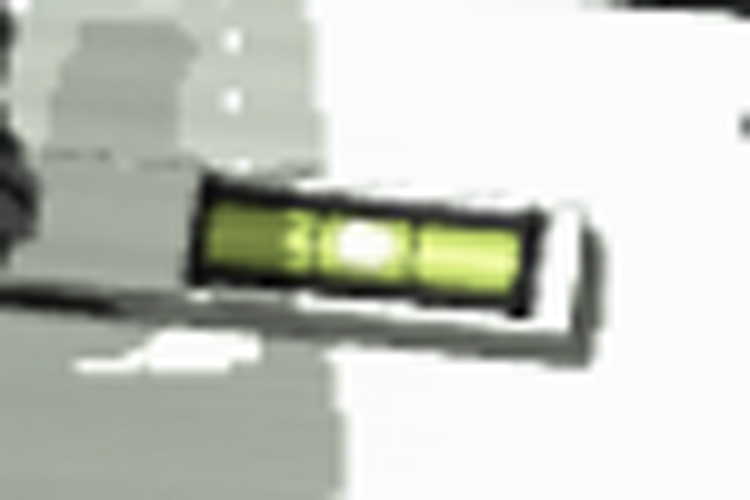

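The push holds steady at 13–14 N. The bubble (centre about column 368) lies midway between the lines (320 and 413). The shelf tilt is -0.003 rad, so the play is fully taken up. I hand in.

```bash
python3 -c "
from plant import ctrl
print(ctrl.sign_off())"
```

```text
the job is handed in; nothing more can be done
None
```

I laid the level lengthwise on the shelf with its vial towards the pivot end and let go of it. I then turned the knob about 61° clockwise and pressed on the level's bare end with shut fingers. The job was handed in about 21 s into the 53 s, still pressing, and no verdict was reported.

**Last checks**
- **Press force:** it held steady at 13–14 N over about 0.6 s, with about 6 N of sideways force. The level did not appear to move.
- **Shelf:** both cameras read a tilt of −0.003 rad when pressed, down from 0.020 rad unpressed, so the spring play is fully taken up.
- **Bubble:** it lies midway between its two lines.
- **Bystanders:** nothing was touched as far as I can tell, but I did not measure their positions again at the end.

**What failed or disagreed**
- The first grip on the knob shut above it and held nothing. The camera showed the fingers reaching about 22 mm less than stated, so I went lower and gripped it properly.
- My first press relaxed to 2–3 N and left the shelf at 0.003 rad. I pressed again so that the push would hold.

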